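# Index the rotary table and hold the microscope over the test block

### The job

First turn the rotary table until the round test block clamped on it comes to the index pointer at the front and the table clicks into its detent, and let go of it. Then lift the cordless microscope out of its stand, carry it over the things on the bench without disturbing any of them, and finish while still holding it, still and upright, lens down and centred over the test block about 10 mm above its face, touching neither the block nor anything else on the table.

Things in the scene. Friction and masses are not known exactly. Their poses are not given: they have to be found in the camera images.
- rotary (a joint): Turn of the rotary table's disc, rad; grows anticlockwise seen from above. 0 = test block at the front index pointer, in the detent. Starts between -1.3 and -0.4. Turns stiffly (1.3 N at the handle) and stays where left; a spring roller resists within 0.13 rad of a detent (about 10 N at the handle), then pulls the last 0.04 rad home. Detents every quarter turn; only 0 is wanted.
- rotary_axis (a point): On the rotary table's upright axis, level with the disc's face, 92 mm above the bench. The dark steel disc is 240 mm across and 22 mm thick. The point's x axis points from the index pointer at the front, through the axis, to the detent roller's housing at the back.
- rotary_base: Fixed grey cast base of the rotary table, 200 mm square, 70 mm high; origin on the axis at the bench, x as for rotary_axis. Index pointer on its -x side, 138 mm out, 70 mm high; detent housing on +x, 199 mm out, 93 mm high. The disc also carries a small V-block fixture, 60 x 50 mm, 59 mm above the disc's face, 81 mm from the axis, 126 degrees anticlockwise from the handle.
- handle_top (a point): Top centre of the disc's upright black turning handle: a plain post 18 mm in diameter on a 26 mm foot 6 mm high; its top is 52 mm above the disc's face, 95 mm from the axis. It is fixed to the disc and does not revolve on it. Nothing on the disc stands within 60 mm of it.
- block_top (a point): The target: centre of the upper face, 107 mm above the bench, of the round steel test block, 60 mm across, 15 mm thick, fixed on the disc 72 mm from the axis, 135 degrees clockwise (from above) from the handle. A 3 mm dark dot marks it. Two strap clamps: tips 24 mm from the centre, 8 mm above the face; studs 47 mm from the centre, 27 mm above the face. z up.
- microscope: Cordless hand microscope: grey upright barrel 122 mm long, 34 mm in diameter, 0.22 kg give or take a quarter. Origin at the centre of the lens face (lower end), z along the barrel, up. Nose 26 mm in diameter for 16 mm, widening to 34 at 30 mm; black focusing ring 37 mm across, 47 to 61 mm above the lens; plain grip 61 to 116 mm above the lens. Starts upright, loose in its stand.
- dock: The microscope's stand, fixed to the bench: a black disc 90 mm across and 12 mm thick with an upright grey tube on it, bore 41 mm, rim 56 mm above the bench. Origin at the bench, under its centre. The microscope's lens stands in the tube 16 mm above the bench; lift it straight up by more than 45 mm to clear.
- gauge_stand: Bystander: dial gauge on a magnetic stand, block 50 x 60 x 50 mm with a post, 168 mm high; arm and dial reach 107 mm along its x. Origin at the bench under the block.
- v_block: Bystander: loose steel V-block, 60 x 50 x 42 mm, origin under its centre. It and the microscope's stand may be either way round on the right of the bench.
- ring_a: Bystander: steel bearing ring, 62 mm across, 18 mm high, origin under its centre.
- ring_b: Bystander: dark steel bearing ring, 52 mm across, 22 mm high, origin under its centre.
- plug_gauge: Bystander: plug gauge lying along its x, 116 mm long, 22 mm thick, origin under it.
- screwdriver: Bystander: screwdriver with green handle lying along its x, about 200 mm long, under 35 mm thick.
- oil_bottle: Bystander: small white bottle, 44 mm across, 120 mm high, origin under its centre.
- vise: Bystander: small toolmaker's vise, 45 mm wide, 46 mm high, about 150 mm long along its x, origin under it.
Things that resemble listed ones, but are neither listed nor needed, are in the scene too. Of the things that look like the dock, the smaller one is meant.

How it is judged:
By the outcome, as a careful person would: the job done as asked, in the order asked, and still so for the second after the job is handed in, while the arm keeps its last pose, push and grip.
It also fails if it takes over 61 s, if anything falls off the work surface, if the arm or the gripper's body presses on something with over 40 N, if the wrist force passes 120 N, or if a joint passes its speed limit or range.

### The arm

A 6-joint arm with a two-finger parallel gripper is mounted at the origin on the work surface. World frame = base frame: x ahead of the robot, y to its left, z up, the work surface at z = 0. Lengths are in m, angles in rad, forces in N, time in s.
With the tool pointing down it reaches from about 0.3 to 0.85 m from the base axis. Payload 5.4 kg.
Tool frame: the origin (TCP) lies between the finger pads; the fingertips stand 14 mm ahead of it and the grasp point (between the pads) lies 5 mm behind it (manip.finger_overhang is the distance from the TCP to the fingertips, in m); z points along the fingers, y is the line along which they close (so a half turn about z gives the same grasp; the last joint's range is limited). The gripper opens to 85 mm and grips with 20 to 120 N. Pads are 22 mm wide; open, the fingers measure 114 mm over their backs; the gripper's body (76 mm by 85 mm) begins 54 mm behind the grasp point. The pads swing forward as they close: fully open they stand 13 mm farther back than shut.
Start: joints at [0.92, 0.158, 1.597, -0, 1.386, -0.21], TCP at [0.245, 0.52, 0.214] pointing down, gripper open.
Joint ranges: [-2.91, 2.91], [-0.94, 2.29], [0.18, 2.7], [-1.29, 4.43], [0.17, 2.64], [-3, 3]. Speed limits (rad/s): [2.57, 2.57, 3.14, 3.14, 3.14, 3.14].

### API

Orientations are given as a unit quaternion [x, y, z, w].
In Python, from bench import manip, optics gives the robot as it stands.
- The arm moves only by the tool drive_tool, never from a script. Its argument "steps" is one flat list of numbers, 4 for each row, row after row: the shift along the tool's x, y, z in m, then the turn about the tool's z in degrees. In form: [tx, ty, tz, roll, tx, ty, tz, roll, ...]. A call has 1 to 12 rows; each row shifts and turns the commanded pose from where the row before left it, along the tool's axes as they then stand; what a row does not reach is not made up. A row lasts 1/12 s, in which the tool goes at most 41.7 mm and 7.16 degrees, less where a joint would pass 70% of its speed; a pose out of reach is approached as far as the arm can. A call with a gripper value outside its range is refused whole. "fingers" is the closure, from 0 (fully open) to 1 (shut), set as the call begins (left out, the last holds). The fingers move at their own pace and stop on an object; "grip_force" is the grip in N (left out, the last holds). Time passes only in rows, so rows that do not move let the fingers close. It gives the time, the measured TCP pose, the force, the opening and the grip force at its end, in the units of the state.
- manip.get_state(): the state, without advancing time (a new reading comes with each control period).
- optics.get_image(name): name is "scene" or "side" or "wrist"; returns a dict with "color" (420x560x3 uint8, red, green, blue), "mtx" (3x3 intrinsics, pixels), "position" and "orientation" of the camera in the world; the wrist camera has in their place "tool_from_camera" (4x4, takes a point from camera to tool coordinates, whose origin is the TCP and whose axes are the flange's). Camera axes: x right, y down, z forward; pixel columns grow to the right and rows downward; lengths in m; the calibration is good to about 2 mm. A picture is of the moment at which its call begins: read the wrist's pose just before it. There is no depth.
- manip.job_done(): hands the job in; it is judged then, once.
The state is a dict: "clock": time; "q": joint angles; "joint_velocities": joint speeds; "tau": joint torques, N m; "position": TCP position; "ee_rot": TCP orientation; "contact_force": force on the tool from outside, world axes, zero at the start; "wrist_torque": the same for the moment, N m; "grip_width": finger opening in m; "grasp_force": force on a finger pad.
Only numpy, scipy, OpenCV 4.12 (cv2) and the standard library are available. Lean on these libraries where they do the work, as an engineer would, in place of code of your own. Each camera call takes 0.05 s, during which the arm holds its last target. There are 200 camera calls.

## Working session

There is one attempt and no reset: what is moved stays moved. The work goes in short steps, Python scripts to look and compute and a tool call to move; the robot and the scene stay as the last step left them, time stands still between calls to the robot, and variables do not carry over. Pictures are saved under pics/ and viewed, at most 10 in all, crops included, and the job is handed in when it is done.

Besides the shell and the picture viewer there is one more tool, called after "Call:" by a JSON object that holds its "fn" and its "kwargs", one argument or row to a line. drive_tool: Moves the arm, as the interface text tells. Its arguments: {"type":"object","properties":{"steps":{"type":"array","items":{"type":"number"}},"fingers":{"type":"number"},"grip_force":{"type":"number"}},"required":["steps"]}

```bash
mkdir -p pics; ls; cat > h.py <<'E'
import numpy as np, cv2
from scipy.spatial.transform import Rotation as R
from bench import manip, optics
def shot(n,fn):
    s=manip.get_state(); im=optics.get_image(n)
    cv2.imwrite(fn,im["color"][:,:,::-1])
    if n=="wrist":
        T=np.eye(4);T[:3,:3]=R.from_quat(s["ee_rot"]).as_matrix();T[:3,3]=s["position"];T=T@np.array(im["tool_from_camera"])
        P,Q=T[:3,3],T[:3,:3]
    else: P,Q=np.array(im["position"]),R.from_quat(im["orientation"]).as_matrix()
    np.savez(fn+".npz",K=im["mtx"],P=P,Q=Q); return im
def ray(fn,u,v):
    d=np.load(fn+".npz"); r=d["Q"]@np.linalg.inv(d["K"])@[u,v,1]; return d["P"],r/np.linalg.norm(r)
def onz(fn,u,v,z):
    p,r=ray(fn,u,v); return p+r*(z-p[2])/r[2]
def proj(fn,X):
    d=np.load(fn+".npz"); c=d["Q"].T@(np.array(X)-d["P"]); c=d["K"]@c; return c[:2]/c[2]
def tri(a,b):
    A=np.zeros((3,3));y=np.zeros(3)
    for f,u,v in (a,b):
        p,r=ray(f,u,v);M=np.eye(3)-np.outer(r,r);A+=M;y+=M@p
    return np.linalg.solve(A,y)
E
python3 - <<'E'
from h import *
for n in("scene","side","wrist"):
    shot(n,f"pics/{n}0.png"); d=np.load(f"pics/{n}0.png.npz"); print(n,d["P"],d["Q"][:,2],d["K"][0,0])
s=manip.get_state();print(s, manip.finger_overhang)
print(R.from_quat(s["ee_rot"]).as_matrix())
E
```

```text
pics
scene [1.19253777 0.14424789 1.03271056] [-0.55301513 -0.1348096  -0.82219258] 425.4952049383213
side [ 0.38479435 -0.85359831  0.85314278] [ 0.157019    0.7471643  -0.64582548] 445.63759060587273
wrist [0.16833284 0.55579251 0.37315548] [ 0.29562369 -0.14092768 -0.94485238] 354.60068727073735
{'clock': 0.15, 'q': array([ 9.19874873e-01,  1.58925931e-01,  1.59797642e+00, -9.69736363e-06,
        1.38619937e+00, -2.10093428e-01]), 'joint_velocities': array([-1.61514971e-03, -2.06678769e-03, -3.37167112e-03, -1.16338735e-04,
       -1.08170843e-03, -2.19015783e-05]), 'tau': array([ 8.06349781e-04, -3.96381247e+01, -3.31783605e+01, -2.31339300e-04,
        5.54459228e-03, -2.73830528e-05]), 'position': array([0.2450516 , 0.51960977, 0.21311419]), 'ee_rot': array([ 2.18632704e-01,  9.75806933e-01, -6.87675528e-04, -3.10560767e-04]), 'contact_force': array([-0.00760012,  0.69359262,  0.14226653]), 'wrist_torque': array([-0.02207183,  0.04033336,  0.00861794]), 'grasp_force': 0.0, 'grip_width': 0.08509443942504202} 0.014
[[-9.04399288e-01  4.26686191e-01 -9.06791420e-04]
 [ 4.26687045e-01  9.04398535e-01 -1.20627962e-03]
 [ 3.05397978e-04 -1.47787458e-03 -9.99998861e-01]]
```

View pics/scene0.png

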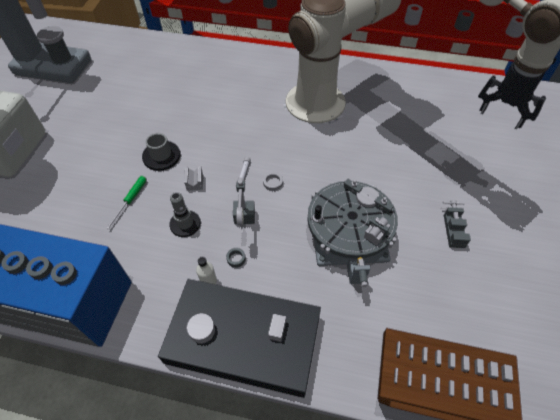

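View pics/side0.png

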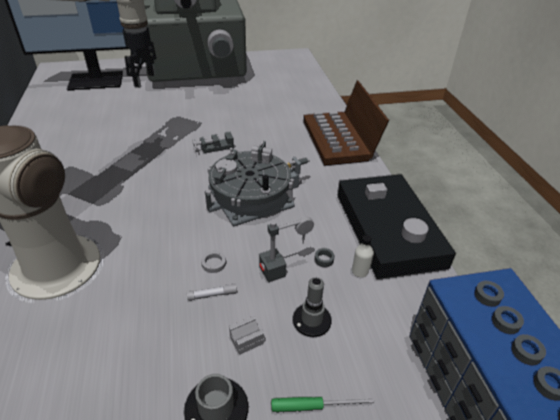

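The scene view shows the disc near (352,217), the black handle near (318,213), the test block near (368,195), the detent housing at (360,268) and the microscope at (180,205) in its stand (184,222). In the side view the handle is near (265,183), the disc at (250,172) and the microscope top at (316,284). Next I'll enlarge these areas.

```bash
python3 - <<'E'
from h import *
a=cv2.imread("pics/scene0.png");b=cv2.imread("pics/side0.png")
f=lambda im,x,y,w,h,s:cv2.resize(im[y:y+h,x:x+w],None,fx=s,fy=s,interpolation=cv2.INTER_CUBIC)
t=np.hstack([f(a,300,170,100,75,4),f(b,200,135,100,75,4)])
u=np.hstack([f(a,130,180,100,75,4),f(b,275,265,100,75,4)])
cv2.imwrite("pics/crop0.png",np.vstack([t,u]))
for n,u,v,z in[("disc",352,217,.092),("handle",318,208,.144),("block",368,195,.107),("dock",184,223,.012),("scope",177,197,.138),("housing",360,265,.09),("gauge",244,213,.05),("gaugepost",240,180,.16),("bottle",202,262,.12),("bigdock",160,155,.01)]:print(n,onz("pics/scene0.png",u,v,z).round(3))
for n,u,v,z in[("disc",250,172,.092),("handle",265,178,.144),("block",228,165,.107),("scope",316,282,.138),("dock",312,320,.012),("gaugetop",273,228,.168),("dial",305,228,.15)]:print(n,onz("pics/side0.png",u,v,z).round(3))
E
```

```text
disc [0.533 0.188 0.092]
handle [0.56  0.097 0.144]
block [0.462 0.22  0.107]
dock [ 0.602 -0.276  0.012]
scope [ 0.602 -0.271  0.138]
housing [0.67  0.225 0.09 ]
gauge [ 0.556 -0.107  0.05 ]
gaugepost [ 0.528 -0.118  0.16 ]
bottle [ 0.762 -0.15   0.12 ]
bigdock [ 0.37  -0.444  0.01 ]
disc [0.529 0.193 0.092]
handle [0.554 0.088 0.144]
block [0.468 0.217 0.107]
scope [ 0.597 -0.278  0.138]
dock [ 0.597 -0.282  0.012]
gaugetop [ 0.534 -0.133  0.168]
dial [ 0.611 -0.126  0.15 ]
```

View pics/crop0.png

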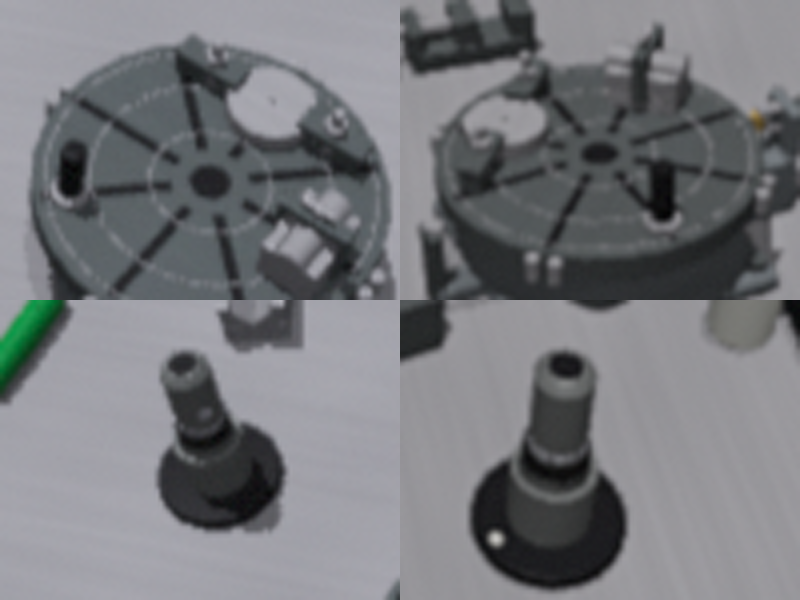

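Call:
{"fn": "drive_tool", "kwargs": {
  "steps": [-0.025,-0.0135,-0.007,0,-0.025,-0.0135,-0.007,0,-0.025,-0.0135,-0.007,0,-0.025,-0.0135,-0.007,0,-0.025,-0.0135,-0.007,0,-0.025,-0.0135,-0.007,0,-0.025,-0.0135,-0.007,0,-0.025,-0.0135,-0.007,0,-0.025,-0.0135,-0.007,0,-0.025,-0.0135,-0.007,0,-0.025,-0.0135,-0.007,0,-0.025,-0.0135,-0.007,0],
  "fingers": 0
}}

```text
clock: 1.15
position: [0.448, 0.2442, 0.298]
ee_rot: [0.219, 0.976, -0.0, -0.0]
contact_force: [0.2, 0.7, -0.1]
grip_width: 0.0854
grasp_force: 0.0
```

Call:
{"fn": "drive_tool", "kwargs": {
  "steps": [-0.027,-0.015,0,0,-0.027,-0.015,0,0,-0.027,-0.015,0,0,-0.027,-0.015,0,0,-0.027,-0.015,0,0,-0.027,-0.015,0,0,0,0,0,6.25,0,0,0,6.25,0,0,0,6.25,0,0,0,6.25]
}}

```text
clock: 1.98
position: [0.5556, 0.0947, 0.2974]
ee_rot: [0.427, 0.904, -0.0, -0.0]
contact_force: [0.7, 0.2, -0.5]
grip_width: 0.0858
grasp_force: 0.0
```

Call:
{"fn": "drive_tool", "kwargs": {
  "steps": [0,0,0,6.25,0,0,0,6.25,0,0,0,6.25,0,0,0,6.25,0,0,0,0,0,0,0,0]
}}

```text
clock: 2.48
position: [0.5555, 0.095, 0.2976]
ee_rot: [0.609, 0.793, -0.0, -0.0]
contact_force: [0.1, 0.2, -0.0]
grip_width: 0.0853
grasp_force: 0.0
```

```bash
python3 - <<'E'
from h import *
shot("wrist","pics/w1.png"); s=manip.get_state(); print(s["clock"],s["position"],R.from_quat(s["ee_rot"]).as_matrix().round(3),s["q"].round(2),s["contact_force"])
a=cv2.imread("pics/w1.png");cv2.imwrite("pics/w1b.png",cv2.resize(a,(800,600),interpolation=cv2.INTER_CUBIC))
E
```

```text
2.5333 [0.55552188 0.0950268  0.2976563 ] [[-0.257  0.966 -0.   ]
 [ 0.966  0.257  0.   ]
 [ 0.    -0.    -1.   ]] [-0.04  0.09  1.51 -0.    1.54 -0.31] [ 0.24283327  0.52681004 -0.61832945]
```

View pics/w1b.png

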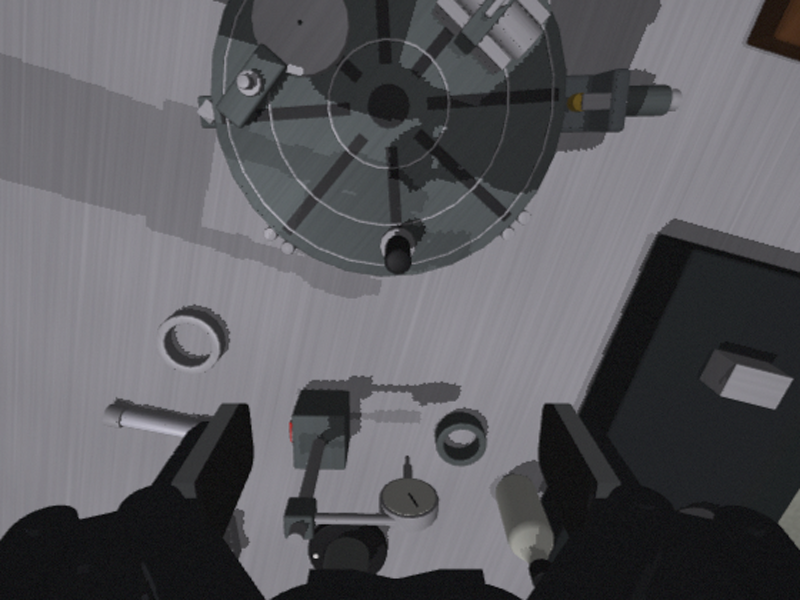

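The wrist view (800×600) shows the hub at (389,106), pointer (205,111), detent roller (577,101), housing rod end (678,99), handle top (398,260) and block dot (300,22).

```bash
python3 - <<'E'
from h import *
w="pics/w1.png"
g=lambda u,v,z:onz(w,(u+.5)*.7-.5,(v+.5)*.7-.5,z)[:2]
ax=g(389,106,.092);h=g(398,260,.144);b=g(300,22,.107);p=g(207,111,.07);ho=g(577,101,.093);rod=g(678,99,.08)
ang=lambda v:np.degrees(np.arctan2(v[1],v[0]))
for n,q in dict(h=h,b=b,p=p,ho=ho,rod=rod).items(): print(n,q.round(4),np.linalg.norm(q-ax).round(4),ang(q-ax).round(2))
print(ax.round(4))
S,D="pics/scene0.png","pics/side0.png"
print("ax",tri((S,352.6,215.1),(D,249.6,173.1)),"h",tri((S,318.5,206.2),(D,265.6,175.6)),"scope",tri((S,175.6,194.4),(D,316.6,281.2)))
print("blk",tri((S,367.9,194.6),(D,226,165.4)))
E
```

```text
h [0.5556 0.0995] 0.0936 -71.44
b [0.4611 0.2203] 0.0723 153.61
p [0.4001 0.1522] 0.1307 -164.01
ho [0.6467 0.2235] 0.126 16.28
rod [0.7179 0.2443] 0.2001 16.29
[0.5258 0.1882]
ax [0.52666523 0.18818425 0.09212541] h [0.55685425 0.0970486  0.14582637] scope [ 0.59758961 -0.27674362  0.14032995]
blk [0.46148912 0.21904571 0.10617841]
```

Call:
{"fn": "drive_tool", "kwargs": {
  "steps": [0.003,0.002,0.015,-3.7,0,0,0.02,0,0,0,0.02,0,0,0,0.02,0,0,0,0.02,0,0,0,0.02,0,0,0,0.02,0,0,0,0.015,0,0,0,0.01,0,0,0,0.008,0,0,0,0,0],
  "fingers": 0.3
}}

```text
clock: 3.45
position: [0.5558, 0.0984, 0.1283]
ee_rot: [0.584, 0.812, -0.001, -0.001]
contact_force: [-1.3, -0.5, -0.1]
grip_width: 0.0595
grasp_force: 0.0
```

Call:
{"fn": "drive_tool", "kwargs": {
  "steps": [0,0,0,0,0,0,0,0,0,0,0,0,0,0,0,0,0,0,0,0,0,0,0,0,0,0,0,0,0,0,0,0],
  "fingers": 1,
  "grip_force": 25
}}

```text
clock: 4.12
position: [0.5568, 0.0984, 0.13]
ee_rot: [0.585, 0.811, 0.0, 0.0]
contact_force: [0.3, 0.4, -0.3]
grip_width: 0.0003
grasp_force: 0.0
```

```bash
python3 - <<'E'
from h import *
shot("wrist","pics/w2.png");shot("scene","pics/s2.png");shot("side","pics/d2.png")
f=lambda fn,x,y,w,h,s:cv2.resize(cv2.imread(fn)[y:y+h,x:x+w],None,fx=s,fy=s,interpolation=cv2.INTER_CUBIC)
cv2.imwrite("pics/c2.png",np.vstack([cv2.resize(f("pics/w2.png",100,100,400,150,2),(800,300)),np.hstack([f("pics/s2.png",290,160,100,75,4),f("pics/d2.png",205,135,100,75,4)])]))
E
```

```text
(no output)
```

View pics/c2.png

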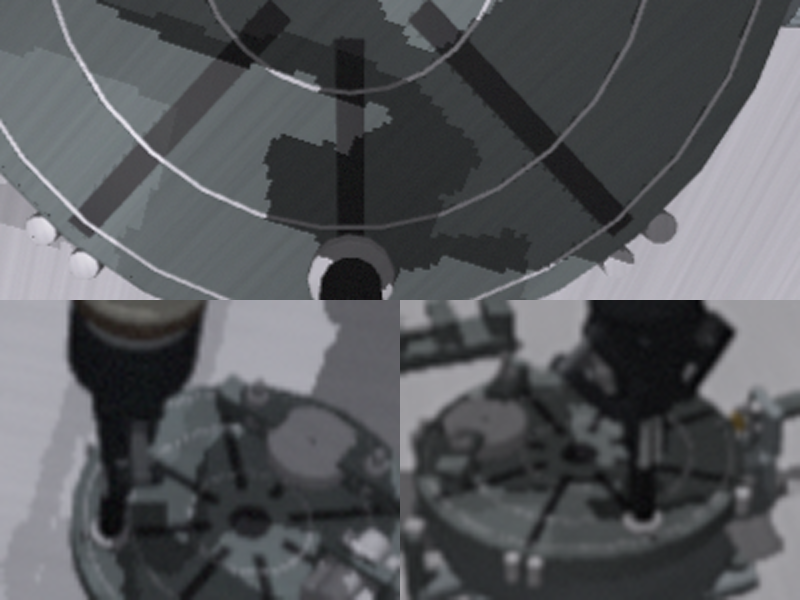

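```bash
python3 - <<'E'
from h import *
s=manip.get_state();print(s["grip_width"],s["grasp_force"],s["contact_force"],s["wrist_torque"])
p=s["position"]
for X in ([.5566,.0982,.144],[.5566,.0982,.098],p): print(proj("pics/w2.png",X))
a=cv2.imread("pics/w2.png");b=cv2.convertScaleAbs(a[170:420,130:430],alpha=2.0,beta=20)
cv2.imwrite("pics/c3.png",cv2.resize(b,(720,600)))
E
```

```text
5.501515351258821e-05 0.0 [-1.2262058   0.3523476  -1.08948386] [-0.0123244  -0.02480028 -0.03697481]
[276.56569679 280.33258018]
[276.60726724 240.46196055]
[277.13083666 265.85088591]
```

View pics/c3.png

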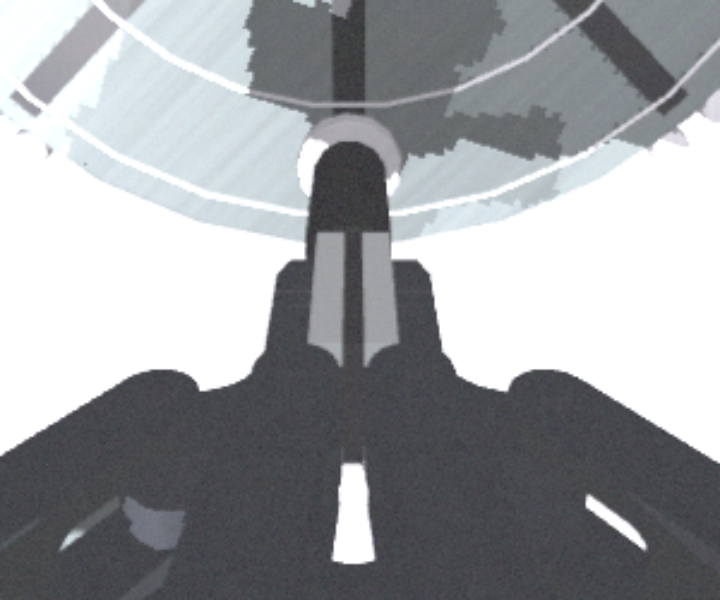

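The enlarged wrist view shows the fingers shut, with their tips ending near row 267 where they cover the post. The post's foot is at (276,239), which is where I expected it. I'll work out how high the tips really are.

```bash
python3 - <<'E'
from h import *
s=manip.get_state();M=R.from_quat(s["ee_rot"]).as_matrix();p=s["position"]
for e in(0,.011):
  for dz in(.014,0,-.014,-.028): print(e,dz,proj("pics/w2.png",p+M@[e,0,dz]).round(1))
for z in(.1,.12,.144): print(z,proj("pics/w2.png",np.array([.5566,.0982,z])+M@[.009,0,0]).round(1),proj("pics/w2.png",np.array([.5566,.0982,z])+M@[.009,.009,0]).round(1),proj("pics/w2.png",np.array([.5566,.0982,z])+M@[0.0,.009,0]).round(1))
# finger extents in open picture w1
im=optics.get_image("wrist");print(np.array(im["tool_from_camera"]).round(3))
E
```

```text
0 0.014 [277.1 253.6]
0 0 [277.1 265.9]
0 -0.014 [277.2 280. ]
0 -0.028 [277.2 296.6]
0.011 0.014 [277.1 234.9]
0.011 0 [277.1 246. ]
0.011 -0.014 [277.2 258.8]
0.011 -0.028 [277.2 274. ]
0.1 [276.6 227.5] [292.2 227.5] [292.  241.8]
0.12 [276.6 241.7] [293.8 241.7] [293.5 257.2]
0.144 [276.5 263.1] [296.1 263.1] [295.8 280.3]
[[-0.001 -0.945 -0.328  0.085]
 [ 1.    -0.001 -0.    -0.   ]
 [ 0.    -0.328  0.945 -0.16 ]
 [ 0.     0.     0.     1.   ]]
```

Call:
{"fn": "drive_tool", "kwargs": {
  "steps": [0,0,0,0,0,0,0,0,0,0,0,0,0,0,0,0,0,0,0.005,0,0,0,0.005,0,0,0,0.005,0,0,0,0.005,0,0,0,0,0,0,0,0,0],
  "fingers": 0.4
}}

```text
clock: 5.15
position: [0.5564, 0.0984, 0.1092]
ee_rot: [0.585, 0.811, -0.0, -0.001]
contact_force: [-0.3, 0.5, -0.2]
grip_width: 0.051
grasp_force: 0.0
```

Call:
{"fn": "drive_tool", "kwargs": {
  "steps": [0,0,0,0,0,0,0,0,0,0,0,0,0,0,0,0,0,0,0,0,0,0,0,0,0,0,0,0],
  "fingers": 1
}}

```text
clock: 5.73
position: [0.557, 0.0983, 0.1103]
ee_rot: [0.585, 0.811, 0.0, 0.0]
contact_force: [-1.9, -0.3, 5.0]
grip_width: 0.0169
grasp_force: 25.5
```

```bash
python3 - <<'E'
from h import *
shot("wrist","pics/w3.png");shot("scene","pics/s3.png");shot("side","pics/d3.png")
f=lambda fn,x,y,w,h,s:cv2.resize(cv2.imread(fn)[y:y+h,x:x+w],None,fx=s,fy=s,interpolation=cv2.INTER_CUBIC)
a=cv2.convertScaleAbs(f("pics/w3.png",180,180,200,150,2),alpha=2,beta=20)
t=np.hstack([a,cv2.convertScaleAbs(f("pics/d3.png",240,140,50,37,8)[:296],alpha=1.5,beta=20)[:300].copy() if 0 else cv2.resize(cv2.convertScaleAbs(f("pics/d3.png",240,140,52,39,8),alpha=1.5,beta=20),(400,300))])
cv2.imwrite("pics/c4.png",t)
s=manip.get_state();M=R.from_quat(s["ee_rot"]).as_matrix();p=s["position"];print(s["grip_width"])
for dz in(.014,0,-.02): print(((proj("pics/d3.png",p+M@[0,0,dz])-[240,140])*400/52).round())
E
```

```text
0.016528704027421206
[194. 382.]
[194. 351.]
[194. 306.]
```

View pics/c4.png

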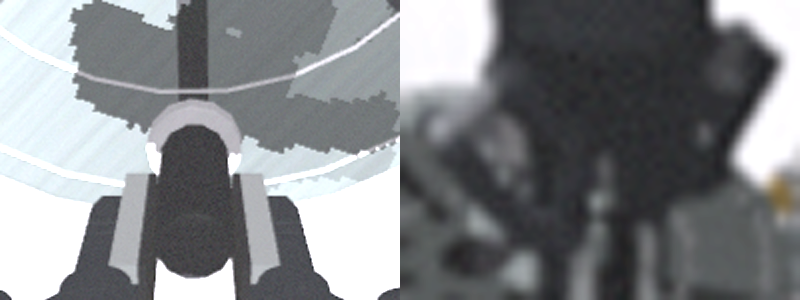

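The side crop is blurry. The wrist crop shows the pads gripping the post, with an opening of about 17 mm. The fingertips are really about 21 mm *behind* the reported TCP, so I'll use that offset. Next I turn the table.

Call:
{"fn": "drive_tool", "kwargs": {
  "steps": [0.0001,0.0035,0,-2.1,0.0001,0.0035,0,-2.1,0.0001,0.0035,0,-2.1,0.0001,0.0035,0,-2.1,0.0001,0.0035,0,-2.1,0.0001,0.0035,0,-2.1,0.0001,0.0035,0,-2.1,0.0001,0.0035,0,-2.1,0.0001,0.0035,0,-2.1,0.0001,0.0035,0,-2.1]
}}

```text
clock: 6.72
position: [0.5872, 0.1156, 0.1103]
ee_rot: [0.426, 0.905, -0.0, -0.0]
contact_force: [-3.2, -0.6, 6.4]
grip_width: 0.0167
grasp_force: 25.7
```

Call:
{"fn": "drive_tool", "kwargs": {
  "steps": [0.0001,0.0035,0,-2.1,0.0001,0.0035,0,-2.1,0.0001,0.0035,0,-2.1,0.0001,0.0035,0,-2.1,0.0001,0.0035,0,-2.1,0.0001,0.0035,0,-2.1,0.0001,0.0035,0,-2.1,0.0001,0.0035,0,-2.1,0.0001,0.0035,0,-2.1,0.0001,0.0035,0,-2.1,0,0,0,0,0,0,0,0]
}}

```text
clock: 7.72
position: [0.6089, 0.1423, 0.1103]
ee_rot: [0.255, 0.967, -0.0, -0.0]
contact_force: [-4.8, -1.3, 6.8]
grip_width: 0.0168
grasp_force: 25.8
```

```bash
python3 - <<'E'
from h import *
s=manip.get_state();p=s["position"][:2]-[.5263,.1882];print(s["position"],np.linalg.norm(p),np.degrees(np.arctan2(p[1],p[0])),s["contact_force"],s["wrist_torque"],s["grip_width"])
M=R.from_quat(s["ee_rot"]).as_matrix();print(np.degrees(np.arctan2(M[1,1],M[0,1])),s["q"].round(2))
shot("wrist","pics/w4.png");cv2.imwrite("pics/w4b.png",cv2.resize(cv2.imread("pics/w4.png"),(800,600),interpolation=cv2.INTER_CUBIC))
E
```

```text
[0.60894758 0.14231649 0.11033897] 0.09452999263417913 -29.037748155817837 [-4.75603802 -1.26776237  6.77821784] [-0.27481347  0.67696273  0.03709623] 0.016842054314135272
60.46918757820588 [ 0.04  0.38  1.54 -0.    1.22 -1.02]
```

View pics/w4b.png

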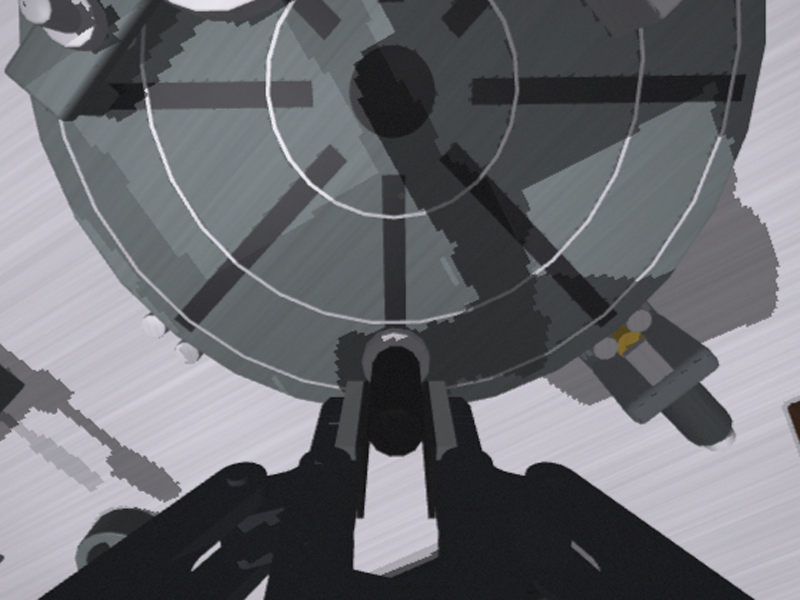

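The handle is gripped at (397,400). The hub is at (393,90), the roller at (628,342), and the nearest slot ends at (612,322), so the table looks within about a degree of the detent. I'll measure that.

```bash
python3 - <<'E'
from h import *
w="pics/w4.png"
g=lambda u,v,z:onz(w,(u+.5)*.7-.5,(v+.5)*.7-.5,z)[:2]
ax=g(393,90,.092);ang=lambda v:np.degrees(np.arctan2(v[1],v[0]))
print(ax)
for n,a in dict(slotR_end=(608,320),slotR_in=(450,150),slot0=(395,320),slotL=(184,322),slotE=(742,88),slotW=(113,95),roller=(628,342),rod=(728,438),h=(396,431)).items():
  z={'roller':.093,'rod':.08,'h':.144}.get(n,.092);q=g(*a,z);print(n,q.round(4),np.linalg.norm(q-ax).round(4),ang(q-ax).round(2))
E
```

```text
[0.52493609 0.18880632]
slotR_end [0.6347 0.2197] 0.114 15.7
slotR_in [0.5507 0.1963] 0.0268 16.17
slot0 [0.595  0.1497] 0.0803 -29.13
slotL [0.5564 0.0799] 0.1133 -73.89
slotE [0.5804 0.2878] 0.1135 60.73
slotW [0.4811 0.1085] 0.0915 -118.63
roller [0.6463 0.2227] 0.126 15.62
rod [0.7193 0.2471] 0.2029 16.69
h [0.6077 0.143 ] 0.0946 -28.97
```

Call:
{"fn": "drive_tool", "kwargs": {
  "steps": [0,0,0,0,0,0,0,0,0,0,0,0,0,0,0,0,0,0,0,0,0,0,0,0],
  "fingers": 0.4
}}

```text
clock: 8.27
position: [0.6092, 0.1424, 0.1097]
ee_rot: [0.255, 0.967, -0.0, -0.0]
contact_force: [-0.8, -0.4, -0.3]
grip_width: 0.0511
grasp_force: 0.0
```

Call:
{"fn": "drive_tool", "kwargs": {
  "steps": [0,0,-0.01,0,0,0,-0.02,0,0,0,-0.03,0,0,0,-0.03,0,0,0,-0.03,0,0,0,-0.03,0,0,0,-0.03,0,0,0,-0.01,0,0,0,0,0,0,0,0,0]
}}

```text
clock: 9.1
position: [0.6093, 0.1425, 0.2998]
ee_rot: [0.255, 0.967, 0.0, 0.0]
contact_force: [0.5, -0.0, -0.3]
grip_width: 0.0514
grasp_force: 0.0
```

```bash
python3 - <<'E'
from h import *
shot("wrist","pics/w5.png");cv2.imwrite("pics/w5b.png",cv2.resize(cv2.imread("pics/w5.png"),(800,600),interpolation=cv2.INTER_CUBIC))
s=manip.get_state();print(s["position"],s["q"].round(2),R.from_quat(s["ee_rot"]).as_matrix().round(3))
E
```

```text
[0.6085724  0.14239599 0.29811878] [ 0.04  0.25  1.33  0.    1.57 -1.02] [[-0.87   0.493 -0.003]
 [ 0.493  0.87  -0.   ]
 [ 0.002 -0.001 -1.   ]]
```

View pics/w5b.png

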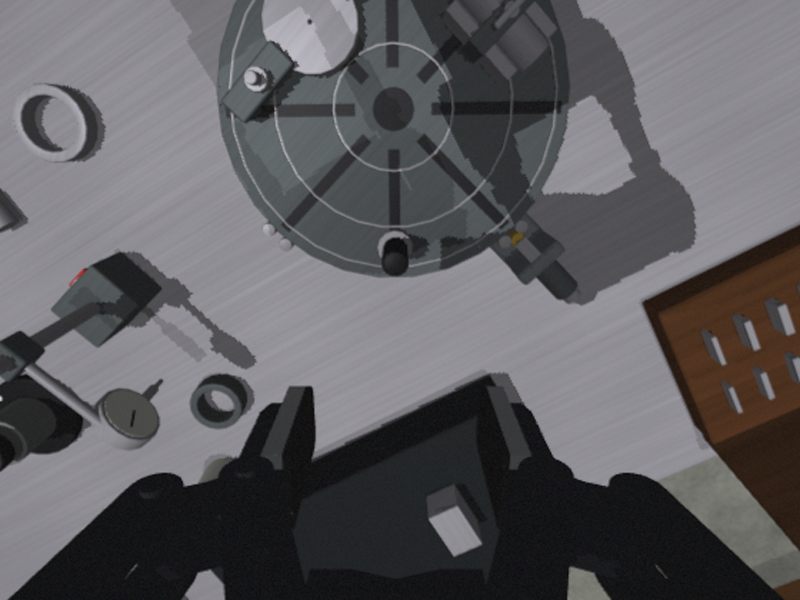

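The disc is released. Hub (393,109), block dot (310,22), handle top (395,263) and roller (516,239), with the slot pointing at the roller. I'll measure the residual angle and locate the block, then get the microscope's axis by mask.

```bash
python3 - <<'E'
from h import *
w="pics/w5.png"
g=lambda u,v,z:onz(w,(u+.5)*.7-.5,(v+.5)*.7-.5,z)[:2]
ax=g(393,109,.092);ang=lambda v:np.degrees(np.arctan2(v[1],v[0]))
print(ax)
for n,(a,z) in dict(dot=((310,22),.107),h=((395,263),.144),roller=((516,239),.093),slot=((506,221),.092),rod=((572,296),.08),slotL=((287,221),.092),slotE=((560,107),.092)).items():
  q=g(*a,z);print(n,q.round(4),np.linalg.norm(q-ax).round(4),ang(q-ax).round(2))
# microscope in scene0/side0: barrel outline -> axis at several heights
for S,(x0,y0,x1,y1) in(("pics/scene0.png",(160,185,200,222)),("pics/side0.png",(295,270,335,322))):
  a=cv2.imread(S)[y0:y1,x0:x1];gr=cv2.cvtColor(a,cv2.COLOR_BGR2GRAY)
  for r in range(0,y1-y0,3):
    m=np.where(gr[r]<125)[0]
    print(S[5:9],y0+r,(m.min()+x0,m.max()+x0,len(m)) if len(m) else None)
E
```

```text
[0.52501761 0.18827792]
dot [0.4564 0.1684] 0.0715 -163.84
h [0.6075 0.143 ] 0.0941 -28.78
roller [0.6473 0.2226] 0.127 15.69
slot [0.6319 0.2221] 0.1121 17.54
rod [0.7147 0.243 ] 0.1974 16.1
slotL [0.5531 0.0834] 0.1086 -75.0
slotE [0.5799 0.2874] 0.1133 61.04
scen 185 (np.int64(185), np.int64(199), 15)
scen 188 (np.int64(186), np.int64(199), 14)
scen 191 (np.int64(188), np.int64(199), 10)
scen 194 (np.int64(172), np.int64(180), 9)
scen 197 (np.int64(171), np.int64(182), 12)
scen 200 (np.int64(170), np.int64(183), 14)
scen 203 (np.int64(171), np.int64(184), 14)
scen 206 (np.int64(172), np.int64(186), 15)
scen 209 (np.int64(174), np.int64(187), 14)
scen 212 (np.int64(174), np.int64(194), 21)
scen 215 (np.int64(174), np.int64(198), 25)
scen 218 (np.int64(171), np.int64(199), 29)
scen 221 (np.int64(170), np.int64(199), 30)
side 270 None
side 273 None
side 276 None
side 279 (np.int64(310), np.int64(321), 12)
side 282 (np.int64(308), np.int64(323), 16)
side 285 (np.int64(308), np.int64(323), 16)
side 288 (np.int64(308), np.int64(323), 16)
side 291 (np.int64(307), np.int64(323), 17)
side 294 (np.int64(307), np.int64(322), 16)
side 297 (np.int64(306), np.int64(322), 17)
side 300 (np.int64(305), np.int64(322), 18)
side 303 (np.int64(303), np.int64(323), 21)
side 306 (np.int64(298), np.int64(323), 26)
side 309 (np.int64(295), np.int64(327), 33)
side 312 (np.int64(295), np.int64(329), 35)
side 315 (np.int64(295), np.int64(330), 36)
side 318 (np.int64(295), np.int64(331), 37)
side 321 (np.int64(295), np.int64(331), 37)
```

Detent confirmed: block at 196.2° against housing at 16.1° (opposite), centre ≈ (0.4566, 0.1684). Next I move over the microscope.

Call:
{"fn": "drive_tool", "kwargs": {
  "steps": [0,0,0,6.7,0,0,0,6.7,0,0,0,6.7,0,0,0,6.7,0,0,0,6.7,0,0,0,6.7,0,0,0,6.7,0,0,0,6.7,0,0,0,6.9,0,0,0,0],
  "fingers": 0
}}

```text
clock: 9.98
position: [0.6081, 0.1424, 0.2969]
ee_rot: [0.709, 0.706, -0.002, -0.002]
contact_force: [0.3, 0.6, -1.7]
grip_width: 0.0856
grasp_force: 0.0
```

Call:
{"fn": "drive_tool", "kwargs": {
  "steps": [-0.02,-0.001,0,0,-0.035,-0.001,0,0,-0.04,-0.001,0,0,-0.04,-0.001,0,0,-0.04,-0.001,0,0,-0.04,-0.001,0,0,-0.04,-0.001,0,0,-0.04,-0.001,0,0,-0.04,-0.001,0,0,-0.04,-0.001,0,0,-0.03,-0.001,0,0,-0.014,0,0,0]
}}

```text
clock: 10.98
position: [0.5962, -0.2803, 0.2973]
ee_rot: [0.708, 0.707, -0.001, -0.002]
contact_force: [0.8, 0.1, 0.6]
grip_width: 0.0856
grasp_force: 0.0
```

Call:
{"fn": "drive_tool", "kwargs": {
  "steps": [0,0,0,0,0,0,0,0,0,0,0,0]
}}

```text
clock: 11.23
position: [0.598, -0.2749, 0.2992]
ee_rot: [0.707, 0.708, 0.0, -0.001]
contact_force: [0.0, 0.6, 0.4]
grip_width: 0.0856
grasp_force: 0.0
```

```bash
python3 - <<'E'
from h import *
shot("wrist","pics/w6.png");cv2.imwrite("pics/w6b.png",cv2.resize(cv2.imread("pics/w6.png"),(800,600),interpolation=cv2.INTER_CUBIC))
s=manip.get_state();print(s["position"],s["q"].round(2),R.from_quat(s["ee_rot"]).as_matrix().round(3))
print(proj("pics/w6.png",[.5976,-.2767,.138])/.7)
E
```

```text
[ 0.59812088 -0.27465385  0.29957434] [-0.61  0.34  1.22  0.    1.59 -0.62] [[-0.002  1.    -0.001]
 [ 1.     0.002  0.001]
 [ 0.001 -0.001 -1.   ]]
[395.42463664 266.18465593]
```

View pics/w6b.png

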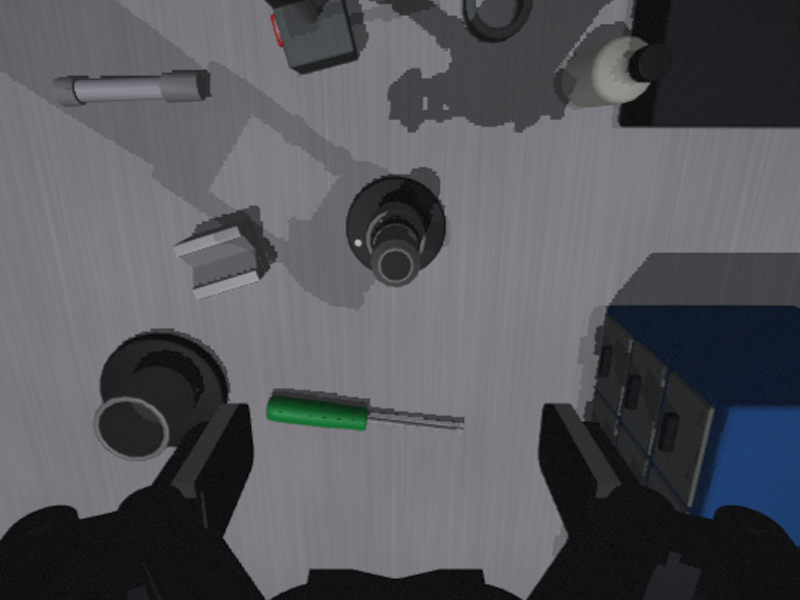

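The wrist view shows the microscope top at (396,264), within 2 px of the prediction, in the smaller dock, with clear space for the fingers on both sides. I go down to TCP z ≈ 0.06, allowing for the real finger length.

Call:
{"fn": "drive_tool", "kwargs": {
  "steps": [-0.0015,0,0.015,0,0,0,0.025,0,0,0,0.03,0,0,0,0.03,0,0,0,0.03,0,0,0,0.03,0,0,0,0.03,0,0,0,0.02,0,0,0,0.015,0,0,0,0.01,0,0,0,0.0045,0,0,0,0,0]
}}

```text
clock: 12.28
position: [0.5977, -0.2769, 0.0598]
ee_rot: [0.707, 0.707, -0.0, -0.001]
contact_force: [1.0, -0.1, 0.4]
grip_width: 0.0854
grasp_force: 0.0
```

Call:
{"fn": "drive_tool", "kwargs": {
  "steps": [0,0,0,0,0,0,0,0,0,0,0,0,0,0,0,0,0,0,0,0,0,0,0,0,0,0,0,0,0,0,0,0,0,0,0,0],
  "fingers": 1,
  "grip_force": 45
}}

```text
clock: 13.03
position: [0.5983, -0.2785, 0.0615]
ee_rot: [0.707, 0.707, 0.0, 0.001]
contact_force: [-1.5, 0.2, 5.5]
grip_width: 0.0329
grasp_force: 44.7
```

```bash
python3 - <<'E'
from h import *
shot("wrist","pics/w7.png");s=manip.get_state();p=s["position"];M=R.from_quat(s["ee_rot"]).as_matrix()
print(p,s["contact_force"],s["wrist_torque"],s["grip_width"],M.round(3).tolist())
g=cv2.cvtColor(cv2.imread("pics/w7.png"),cv2.COLOR_BGR2GRAY)
for dz in(-.02,-.03,-.04):print(dz,proj("pics/w7.png",p+M@[.011,.017,dz]),proj("pics/w7.png",p+M@[.011,-.017,dz]))
for r in range(200,420,15):print(r,g[r,190:370:6])
E
```

```text
[ 0.59823135 -0.27850871  0.06152475] [-1.24065083  0.59898543  6.08177946] [0.17433508 0.35129903 0.01534379] 0.033291061036455384 [[0.001, 1.0, 0.001], [1.0, -0.001, -0.001], [-0.001, 0.001, -1.0]]
-0.02 [315.63866949 264.90500169] [238.61272501 264.94006235]
-0.03 [318.12739501 276.25015655] [236.1537095  276.28583741]
-0.04 [320.95781911 289.15298555] [233.35712643 289.18913234]
200 [129 129 128 126  59  60  59  58  57  21  45  44  44  42  45  44  43  44
  43  21  14  15  18  18  19  22 155 152 154 153]
215 [128 127 127  43  58  56  56  57  56  44  43  42  53  50  50  49  51  47
  43  44  42  14  20  16  37  37 120 129 151 157]
230 [126 127 129  40  58  56  55  54  47  47  47  42  43  35  33  17  41  42
  42  65  49  42  37  40  37  36 131 131 156 158]
245 [127 130 131 127  53 216 218  47  43  22  20  19  18  31  43  40  28  13
  23  20  43  45  38  33  37 117 156 153 156 160]
260 [128 129 133 125 127  93  49 118  25  32  62  44  42  45  44  44  44  42
  44  66  21  46  42  37 157 157 154 153 155 162]
275 [127 128 128 125 126 128  59  60  22  43  42  43  45  42  42  43  44  42
  
[... 340 characters left out ...]
44 41 45 44 43 43 44 44 42 41 42 38 34
 37 21 22 21 22 20]
335 [26 21 17 18 19 19 21 42 44 47 46 47 46 45 45 47 45 46 46 45 46 45 42 21
 22 20 21 20 22 22]
350 [24 25 20 23 19 24 39 44 45 47 45 46 48 50 48 47 49 50 47 46 45 45 45 40
 20 20 21 23 23 22]
365 [25 22 23 22 24 16 44 43 46 47 31 17 20 18 14 20 16 19 15 15 45 43 45 44
 19 25 22 17 18 21]
380 [ 21  18  25  22  24  25 135  44  45  33  18  19  14  15  21  14  17  16
  18  16  14  45  43  93  21  20  22  25  23  22]
395 [ 23  23  20  21  22  19  45 149 150  45  24  19  14  16  18  16  18  16
  16  20  45 152 149  31  21  25  18  22  22  17]
410 [20 22 20 24 22 20 24 18 21 18 21 25 20 20 22 19 16 21 19 18 20 17 21 26
 24 22 22 17 22 21]
```

Call:
{"fn": "drive_tool", "kwargs": {
  "steps": [0,0,0,0,0,0,0,0,0,0,-0.005,0,0,0,-0.01,0,0,0,-0.015,0,0,0,-0.02,0,0,0,-0.02,0,0,0,-0.02,0,0,0,-0.02,0,0,0,-0.02,0,0,0,-0.02,0,0,0,-0.02,0],
  "grip_force": 60
}}

```text
clock: 14.08
position: [0.5976, -0.2778, 0.2314]
ee_rot: [0.707, 0.707, 0.0, -0.0]
contact_force: [0.8, -0.2, -2.3]
grip_width: 0.0331
grasp_force: 59.7
```

Call:
{"fn": "drive_tool", "kwargs": {
  "steps": [0,0,-0.02,0,0,0,-0.02,0,0,0,-0.015,0,0,0,-0.01,0,0,0,-0.005,0,0,0,0,0,0,0,0,0,0,0,0,0]
}}

```text
clock: 14.75
position: [0.5973, -0.2777, 0.2987]
ee_rot: [0.707, 0.707, -0.0, -0.001]
contact_force: [0.1, -0.0, -1.6]
grip_width: 0.0326
grasp_force: 59.7
```

```bash
python3 - <<'E'
from h import *
s=manip.get_state();p=s["position"];M=R.from_quat(s["ee_rot"]).as_matrix();print(p,s["contact_force"],s["wrist_torque"],s["grip_width"])
for n in("scene","side"):
  f=f"pics/{n}8.png";shot(n,f)
  top=proj(f,p+M@[0,0,-.07]);lens=proj(f,p+M@[0,0,.0455]);print(n,"tipgrip",proj(f,p+M@[0,0,-.026]).round(1),"lens pred",lens.round(1))
  g=cv2.cvtColor(cv2.imread(f),cv2.COLOR_BGR2GRAY)
  d=cv2.absdiff(cv2.imread(f),cv2.imread(f"pics/{n}0.png")).max(2)
  u=int(lens[0])
  for v in range(int(lens[1])-44,int(lens[1])+16,3):
    print(v,"".join("#" if x>25 else "." for x in d[v,u-25:u+26]), g[v,u])
E
```

```text
[ 0.59731748 -0.27766713  0.29865822] [ 0.14383457 -0.04987741 -1.57366241] [0.02523427 0.01806806 0.02743223] 0.03262865910837225
scene tipgrip [158.1 145.8] lens pred [165.3 166.4]
122 ##########################......................... 96
125 ########################........................... 168
128 ########################........................... 164
131 ########################........................... 168
134 #########################.......................... 163
137 ##############...........#......................... 102
140 ########...####..........#......................... 70
143 #########....##........###......................... 49
146 ###############..###............................... 46
149 ....#....#####............#........................ 58
152 ..........#####........#...##...................... 48
155 ..............##.......#####....................... 15
158 .................#######....#...................... 31
161 .....................#########..................... 49
164 ................................................... 50
167 .......................
[... 803 characters left out ...]
.............#####################............ 94
225 ..................####################............. 18
228 ..................###################.............. 23
231 ##................##################............... 62
234 #####......##......################................ 68
237 #######...#######################.................. 64
240 ............#####################.................. 50
243 ....................#############################.. 13
246 .............................###################### 147
249 ...............................#################### 103
252 ....................................############### 42
255 ............................####.....############## 99
```

Call:
{"fn": "drive_tool", "kwargs": {
  "steps": [0.01,-0.0032,0,0,0.018,-0.0057,0,0,0.025,-0.0079,0,0,0.025,-0.0079,0,0,0.025,-0.0079,0,0,0.025,-0.0079,0,0,0.025,-0.0079,0,0,0.025,-0.0079,0,0,0.025,-0.0079,0,0,0.025,-0.0079,0,0,0.025,-0.0079,0,0,0.025,-0.0079,0,0]
}}

```text
clock: 15.85
position: [0.509, 0.0018, 0.3001]
ee_rot: [0.707, 0.707, 0.0, -0.0]
contact_force: [0.3, 0.5, -2.3]
grip_width: 0.0329
grasp_force: 59.9
```

Call:
{"fn": "drive_tool", "kwargs": {
  "steps": [0.025,-0.0079,0,0,0.025,-0.0079,0,0,0.025,-0.0079,0,0,0.025,-0.0079,0,0,0.025,-0.0079,0,0,0.02,-0.0063,0,0,0.013,-0.0041,0,0,0.007,-0.0022,0,0,0.003,-0.001,0,0,0,0,0,0,0,0,0,0,0,0,0,0]
}}

```text
clock: 16.85
position: [0.4575, 0.1674, 0.3003]
ee_rot: [0.708, 0.706, -0.0, 0.0]
contact_force: [0.1, 0.0, -2.4]
grip_width: 0.0323
grasp_force: 59.9
```

```bash
python3 - <<'E'
from h import *
s=manip.get_state();p=s["position"];M=R.from_quat(s["ee_rot"]).as_matrix();print(p,s["contact_force"],s["grip_width"],s["q"].round(2))
for n in("scene","side"):
  f=f"pics/{n}9.png";shot(n,f)
  lens=proj(f,p+M@[0,0,.0455]);print(n,"ring mid",proj(f,p+M@[0,0,-.0085]).round(1),"tip",proj(f,p+M@[0,0,-.026]).round(1),"lens",lens.round(1))
  g=cv2.cvtColor(cv2.imread(f),cv2.COLOR_BGR2GRAY);u=int(lens[0])
  for v in range(int(lens[1])-34,int(lens[1])+10,2): print(v,u-18," ".join(f"{x:3d}" for x in g[v,u-18:u+19:1]))
E
```

```text
[0.45750587 0.1673528  0.30032049] [ 0.12130143  0.03860721 -2.37547316] 0.03229840879599746 [ 0.1  -0.12  1.71 -0.    1.55  0.1 ]
scene ring mid [360.  137.9] tip [361.1 132.5] lens [356.6 153.6]
119 338  59  64  66  66  67  65  66  67  66  65  68  66  67  66  66  67  66  61  34  23  26  21  24  31  46  64  68  69  63  35  18  19  13  29  59  95  98
121 338  67  69  68  66  67  66  67  66  68  68  68  67  66  67  66  67  67  62  40  31  44  40  33  43  64  67  66  59  53  31  26  25  25  41  77  94  97
123 338  67  68  66  68  67  67  67  68  65  65  67  67  67  67  67  67  69  66  60  36  28  30  29  38  52  54  56  57  47  33  33  32  35  55  88  95  95
125 338  66  65  67  68  68  67  67  68  68  67  67  67  67  66  68  67  68  66  57  32  20  24  22  32  38  38  39  36  26  19  23  32  48  74  96  96  97
127 338  67  67  67  69  66  67  68  67  68  67  67  67  67  67  66  68  67  62  42  22  20  19  23  29  31  33  32  25  21  21  24  43  61  91  95  98  96
129 338  67  67  70  68  67  68  68  70  68  67  68  69  76  91 119 115  82  62  39  18  20  20  15  20  17  21  20  22  21
[... 5322 characters left out ...]
   8   9  10  13  52 110 146 154 153 153 152 153 151 151 151 152 153 152 152
131 205 153 154 155 154 155 155 155 155 155 156 157 157 159 156 148 136 121 111 101  89  89  97 109 127 132 134 148 153 153 152 153 152 152 152 152 152 152
133 205 154 154 154 154 155 155 154 153 152 150 143 144 152 155 156 155 154 156 152 124  95  89  87  87  84  94 126 149 153 153 153 152 152 152 152 153 153
135 205 153 153 153 154 155 150 121 104 101  95  86  98 129 148 154 154 153 154 151 118  75  80  86  86  85  83  95 129 151 154 153 153 153 153 153 153 154
137 205 152 153 153 153 154 147 104  76  84  86  86  86  98 124 146 154 154 154 150 125  74  56  79  86  85  84  82  91 124 148 153 154 153 153 153 152 153
```

```bash
python3 - <<'E'
from h import *
S,D="pics/scene9.png","pics/side9.png"
print("lens",tri((S,357.2,153.1),(D,223.3,128.3)), "tcp",manip.get_state()["position"])
for f in(S,D):
  B=proj(f,[.4566,.1684,.107]);print(f,B.round(1))
  g=cv2.cvtColor(cv2.imread(f),cv2.COLOR_BGR2GRAY);u,v=B.round().astype(int)
  for r in range(v-9,v+10): print(r,u-14," ".join(f"{x:3d}" for x in g[r,u-14:u+15]))
E
```

```text
lens [0.45792624 0.16850059 0.25744627] tcp [0.45754666 0.16740832 0.30034182]
pics/scene9.png [349.3 190.2]
181 335 164 161 151 144 142 133 115 114 108 104 108 104 101 105 105 111 120 120 119 118 121 128 121 124 135 139 146 158 167
182 335 136 129 118 110 106  98  90  92  97 107 102 115 128 130 129 121 118 105  99  89  87  91  94  96 108 114 120 135 148
183 335 102  93  91  96 101  97 103 120 130 136 134 140 146 147 145 142 140 133 130 116  98  93  97  93  92  91  90  97 111
184 335 100  91  99  93  97 103 127 142 149 147 148 149 150 150 149 149 148 148 146 140 128 105  97  93  95  95 100  99  95
185 335  97  88  95  87  95 123 142 147 149 149 148 149 149 149 149 149 149 149 148 148 145 128 105  85  88  90  94  95  95
186 335  87  81  83  87 106 138 146 147 147 149 148 148 149 148 147 148 147 148 147 148 148 141 115  85  82  84  87  89  91
187 335 100  85  84  85 100 128 146 147 147 147 148 147 147 148 147 147 147 147 146 147 146 141 118  86  82  82  85  89  88
188 335 103  87  85  86  92 116 145 147 147 148 147 146 148 147 147 147 148 147 147 146 147 144 128  84  83  83  84  85  81
[... 3049 characters left out ...]
 137 136 135 134 132 117  95  84  83  95  94  85  86 106  99  71  53  73  81  83
180 212  85  80  72  71  72  86 105 118 127 131 132 133 133 130 112  80  69  83 112 109  99 105 119  98  66  59  71  76  78
181 212  84  89  74  61  62  75  87  95 105 107 110 117 122 123 110  77  63  79 102 107 111 115 113  86  63  67  74  77  75
182 212  73  78  61  41  43  63  78  85  87  85  89  96 103 104  98  78  62  71  82  93 101  97  87  75  74  80  82  83  84
183 212  68  61  47  43  48  63  75  82  85  86  85  87  89  87  86  78  60  60  71  79  75  76  79  81  85  87  86  88  89
184 212  68  63  63  68  69  70  74  78  82  84  86  85  86  85  84  80  64  53  61  69  69  72  77  84  87  86  84  86  85
```

Call:
{"fn": "drive_tool", "kwargs": {
  "steps": [-0.0005,-0.001,0.01,0,0,0,0.015,0,0,0,0.02,0,0,0,0.02,0,0,0,0.02,0,0,0,0.015,0,0,0,0.01,0,0,0,0.008,0,0,0,0.005,0,0,0,0.002,0,0,0,0,0,0,0,0,0]
}}

```text
clock: 17.95
position: [0.4569, 0.1676, 0.1762]
ee_rot: [0.707, 0.707, 0.001, 0.0]
contact_force: [0.1, 0.7, -1.8]
grip_width: 0.0328
grasp_force: 59.9
```

```bash
python3 - <<'E'
from h import *
s=manip.get_state();p=s["position"];print(p,s["contact_force"],s["ee_rot"])
print("dot",tri(("pics/scene9.png",348.95,190.3),("pics/side9.png",226.0,175.1)))
for n in("scene","side"):
  f=f"pics/{n}10.png";shot(n,f)
  L=proj(f,p+[.0004,.0011,-.0429]);print(n,"lens pred",L.round(1),"ring",proj(f,p+[.0004,.0011,.011]).round(1))
  g=cv2.cvtColor(cv2.imread(f),cv2.COLOR_BGR2GRAY);u,v=L.round().astype(int)
  for r in range(v-14,v+8): print(r,u-14," ".join(f"{x:3d}" for x in g[r,u-14:u+15]))
E
```

```text
[0.45687663 0.16763689 0.17618078] [ 0.09038276  0.66842286 -1.76146561] [7.07464700e-01 7.06748294e-01 5.75333759e-04 4.64404148e-04]
dot [0.45724063 0.16769435 0.10753687]
scene lens pred [350.6 184.4] ring [353.4 171.5]
170 337 144 144 144 144 146 145 145 143 139 111  62  64  37  22  20  19  15  21  20  24  22  23  39  73 115 149 166 167 168
171 337 146 145 145 147 146 147 146 144 138  99  52  63  56  36  23  20  19  20  19  26  28  28  45  70 112 157 166 168 168
172 337 159 158 159 160 159 158 156 148 137  86  41  55  61  37  19  25  18  21  29  48  44  43  58  68 108 154 167 168 167
173 337 165 166 164 165 165 165 163 159 148  83  33  52  62  37  18  18  18  25  33  61  58  55  57  64 115 149 165 167 167
174 337 165 167 165 167 166 165 167 164 155  97  41  54  63  29  19  19  19  24  40  66  60  51  41  63 123 149 166 167 168
175 337 165 165 165 166 166 166 167 165 159 120  49  48  54  27  23  19  25  21  42  63  42  33  36  82 134 152 167 169 168
176 337 165 166 165 166 166 167 167 167 158 112  45  32  39  24  19  28  27  25  46  49  25  22  55 112 146 160 167 169 168
177 337 1
[... 3926 characters left out ...]
  33  23  21  21  22  20  16  26  31  41  42  35  28  28  33  33  39  39  44  47
170 212  36  33  30  31  30  29  43  58  56  43  38  38  39  41  39  40  47  57  71  72  64  50  35  26  27  29  29  31  32
171 212  45  40  39  31  30  48  83 108 102  82  75  73  62  57  56  56  60  64  71  76  77  73  66  55  40  31  28  24  24
172 212  71  61  57  45  51  85 118 133 129 121 119 109  80  64  60  62  60  61  62  64  67  74  89  86  65  46  40  38  36
173 212  79  73  70  66  84 117 134 137 137 136 132 108  74  61  61  62  60  59  59  60  72  87 114 121  99  65  49  46  47
174 212  78  73  72  79 109 132 138 137 136 136 131 102  77  61  54  55  57  61  70  84 109 122 134 137 123  84  64  53  54
```

Call:
{"fn": "drive_tool", "kwargs": {
  "steps": [-0.0006,-0.0003,0.004,0,0,0,0.005,0,0,0,0.004,0,0,0,0.002,0,0,0,0.001,0,0,0,0.0005,0,0,0,0,0,0,0,0,0,0,0,0,0,0,0,0,0,0,0,0,0,0,0,0,0]
}}

```text
clock: 19.05
position: [0.456, 0.167, 0.159]
ee_rot: [0.707, 0.707, 0.0, 0.0]
contact_force: [0.2, 0.2, -2.0]
grip_width: 0.033
grasp_force: 59.9
```

```bash
python3 - <<'E'
from h import *
s=manip.get_state();p=s["position"];print(p,s["contact_force"],s["ee_rot"],s["joint_velocities"].round(4))
for n in("scene","side"):
  f=f"pics/{n}11.png";shot(n,f)
  L=proj(f,p+[.0004,.0011,-.0425]);print(n,"lens pred",L.round(1))
  g=cv2.cvtColor(cv2.imread(f),cv2.COLOR_BGR2GRAY);u,v=L.round().astype(int)
  for r in range(v-8,v+9): print(r,u-14," ".join(f"{x:3d}" for x in g[r,u-14:u+15]))
  # bystanders: change vs start
  d=cv2.absdiff(cv2.imread(f),cv2.imread(f"pics/{n}0.png")).max(2)
  for nm,X in dict(gauge=[.534,-.133,.168],gblock=[.545,-.11,.05],dial=[.611,-.126,.15],dock=[.598,-.277,.056],bottle=[.76,-.15,.12]).items():
    a,b=proj(f,X).round().astype(int);print(nm,a,b,d[b-8:b+9,a-8:a+9].mean().round(1))
E
```

```text
[0.45602221 0.16700376 0.1589835 ] [ 0.1982951   0.19575387 -1.95479471] [7.07437392e-01 7.06776012e-01 4.43665666e-05 5.47344142e-05] [ 0.0014  0.0014 -0.0008 -0.0002  0.0005 -0.0012]
scene lens pred [349.6 188. ]
180 336 166 165 164 164 160 145 142 135 128 103  47  32  36  24  16  22  19  27  53  49  25  21  68 127 143 147 153 166 168
181 336 160 151 144 142 132 119 115 107  99  76  44  28  22  22  20  23  16  21  37  30  17  30  77 130 137 143 147 156 165
182 336 129 117 109 107  97  91  91  97 102  76  45  40  37  26  23  19  19  20  21  21  26  48  79 105 111 120 125 139 152
183 336  92  92  96 102  95 103 122 130 131 107  58  46  46  41  40  37  34  32  31  40  47  69  87  91  88  98  98 105 108
184 336  90  99  93  97 103 127 142 147 145 130  65  47  47  49  47  47  44  46  44  49  57  75  88  95  94 102  99  87  58
185 336  88  95  87  95 123 141 147 149 146 123  64  47  48  50  48  48  47  46  49  61  84  74  70  77  79  85  83  73  62
186 336  83  82  87 106 138 146 147 148 143 114  53  46  48  50  49  48  49  47  55  82 114  73  50  50  52  53  51  53  63
187 336  85  83  
[... 2841 characters left out ...]
4  74  70  83 115 134 138 138 138 138 134 122 117 119 119 116 118 129 121 115 115 115 131 135 113  74  67  67  66
178 212  89  77  73  74  97 126 137 139 138 138 136 135 134 136 131 121 112 108 100  93  91  91 114 119  90  62  79  84  78
179 212  84  77  72  73  82 107 128 135 138 138 138 137 137 135 120  98  85  85  95  94  87  84  99  97  69  56  74  82  83
180 212  87  82  75  72  74  87 107 119 129 134 134 134 135 132 114  81  70  84 106 108 102 102 108  90  64  61  73  76  78
181 212  85  89  76  62  64  75  87  97 107 108 111 119 124 124 111  80  66  77  98 106 113 115 104  78  61  69  75  77  79
gauge 273 228 3.4
gblock 275 256 2.9
dial 305 228 3.0
dock 313 306 30.2
bottle 368 237 2.5
```

```bash
python3 - <<'E'
from h import *
S,D="pics/scene11.png","pics/side11.png"
for a,b in((188.4,173.2),(188.2,172.8)):print("lens",tri((S,349.9,a),(D,225.9,b)))
print("dot",tri((S,348.95,190.3),(D,226.0,175.1)))
for f in(S,D):
  X=np.array([.4572,.1677,.1075]);c=proj(f,X+[0,0,.01]);e=[proj(f,X+[.013*np.cos(t),.013*np.sin(t),.01]) for t in np.linspace(0,6.28,60)]
  e=np.array(e);print(f,"want lens",c.round(2),"cols",e[:,0].min().round(2),e[:,0].max().round(2),"rows",e[:,1].min().round(2),e[:,1].max().round(2))
E
```

```text
lens [0.45665708 0.16872412 0.11426453]
lens [0.45683097 0.16867042 0.11554587]
dot [0.45724063 0.16769435 0.10753687]
pics/scene11.png want lens [349.49 187.97] cols 344.68 354.3 rows 184.22 191.78
pics/side11.png want lens [225.87 172.28] cols 221.22 230.53 rows 169.59 175.03
```

Call:
{"fn": "drive_tool", "kwargs": {
  "steps": [-0.0005,0,-0.001,0,0,0,-0.001,0,0,0,0,0,0,0,0,0,0,0,0,0,0,0,0,0,0,0,0,0,0,0,0,0]
}}

```text
clock: 19.82
position: [0.456, 0.1665, 0.1609]
ee_rot: [0.707, 0.707, -0.0, -0.0]
contact_force: [1.1, -0.7, -2.8]
grip_width: 0.0324
grasp_force: 59.9
```

```bash
python3 - <<'E'
from h import *
for n in("scene","side"):
  f=f"pics/{n}12.png";shot(n,f);g=cv2.cvtColor(cv2.imread(f),cv2.COLOR_BGR2GRAY)
  if n=="scene": print(g[184:197,348:353]); print(g[186:189,340:360])
  else: print(g[169:180,222:229]);print(g[171:174,215:236])
s=manip.get_state();print(s["position"],s["ee_rot"],s["contact_force"],np.abs(s["joint_velocities"]).max(),s["clock"])
E
```

```text
[[ 49  48  49  47  47]
 [ 45  48  47  50  48]
 [ 48  49  46  46  49]
 [ 43  46  50  49  47]
 [ 32  37  42  39  38]
 [ 12  20  28  27  24]
 [ 12  14  13  15  20]
 [ 31  27  22  28  41]
 [ 56  56  54  56  61]
 [ 69  68  69  69  68]
 [ 78  68  69  70  68]
 [ 89  70  69  69  71]
 [125  85  73  72  77]]
[[138 147 149 148 140  91  46  44  48  49  46  46  49  50  53  83 120  76
   52  49]
 [127 146 147 146 137  72  30  37  43  46  50  49  47  46  45  74  99  65
   40  39]
 [118 144 148 147 136  81  27  25  32  37  42  39  38  33  36  64  72  61
   41  38]]
[[ 51  56  52  55  53  50  42]
 [ 37  46  46  48  49  41  32]
 [ 19  26  31  35  33  26  18]
 [ 21  13  16  17  16  14  12]
 [ 47  17  13  14   9  10  15]
 [ 77  34  23  20  18  21  33]
 [ 96  58  44  39  39  46  52]
 [119  92  75  74  74  75  78]
 [134 122 117 119 119 116 114]
 [137 135 136 136 132 121 112]
 [138 137 137 134 120  98  85]]
[[ 30  30  40  61  68  51  29  19  26  31  35  33  26  18  19  42  70  79
   77  68  53]
 [ 28  42  78 111 114  89  53  21  13  16  17  16  14  12  14  36  60  75
   83  92  87]
 [ 41  72 114 134 136 121  92  47  17  13  14   9  10  15  22  39  55  61
   81 114 120]]
[0.45597664 0.16649285 0.16087914] [ 7.07448273e-01  7.06765124e-01 -5.65394697e-06  3.31676577e-07] [-0.11252855 -0.05085727 -3.10028417] 0.001375056200985632 19.9167
```

```bash
python3 -c "
from bench import manip
print(manip.job_done())"
```

```text
the job is handed in; nothing more can be done
None
```

I turned the rotary table into its 0 detent and let go. The microscope is handed in still gripped and upright, its lens centred over the test block to about 1 mm and, by the camera measurements, about 10 mm above its face; the finish took 19.9 s, and I don't have the judge's result.

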